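# Scoop yellow caps into the packing carton

## Robot

A 7-joint arm with a two-finger parallel gripper is mounted at the origin on the work surface. World frame = base frame: x ahead of the robot, y to its left, z up, the work surface at z = 0. Lengths are in mm, angles in rad, forces in N, time in s.
With the tool pointing down it reaches from about 400 to 875 mm from the base axis. Payload 4.4 kg.
Tool frame: the origin (TCP) lies at the very end of the fingers, on their centre line; the grasp point (between the pads) lies 19 mm behind it; z points along the fingers, y is the line along which they close (so a half turn about z gives the same grasp; the last joint's range is limited). The gripper opens to 85 mm and grips with 20 to 120 N. Pads are 22 mm wide; open, the fingers measure 114 mm over their backs; the gripper's body (76 mm by 85 mm) begins 54 mm behind the grasp point. The pads swing forward as they close: fully open they stand 13 mm farther back than shut.
Start: joints at [1.066, 0.628, 0.038, 1.517, -0.027, 0.996, -0.02], TCP at [276.183, -588.422, 231.313] pointing down, gripper open.
Joint ranges: [-3.06, 3.06], [-0.37, 2.12], [-1.25, 1.32], [0.18, 2.47], [-1.1, 4.24], [0.23, 1.98], [-2.94, 2.94]. Speed limits (rad/s): [2.57, 2.57, 3.14, 3.14, 3.14, 3.14, 3.14].

## Interface

Orientations are given as [roll, pitch, yaw] about the fixed x, y, z axes, in that order (R = Rz(yaw) Ry(pitch) Rx(roll)).
In Python, from cell import read_state, get_image, camera_params, finish_job gives the robot as it stands.
- The arm moves only by the tool arm_command, never from a script. Its argument "deltas" is a list of rows, each an object of numbers: "dx", "dy", "dz": the shift along the world's x, y, z in m; "yaw": the turn about the world's z in degrees; "jaw": the opening, from 0 (shut) to 1 (fully open). A call has 1 to 20 rows; each row is the pose to reach, as a shift and turn from the pose commanded when the call began; what a row does not reach only later rows make up. A row lasts 1/10 s, in which the tool goes at most 50 mm and 8.59 degrees, less where a joint would pass 70% of its speed; a pose out of reach is approached as far as the arm can. A call with a gripper value outside its range is refused whole. The fingers move at their own pace and stop on an object; the grip force is fixed at half the most. Time passes only in rows, so rows that repeat a pose let the fingers close. It gives the time, the measured TCP pose, the force, the opening and the grip force at its end, in the units of the state.
- read_state(): the state, without advancing time (a new reading comes with each control period).
- get_image(name): name is "side" or "top" or "wrist"; returns (picture, depth): 480x640x3 uint8, red, green, blue; 480x640 float32, mm along the optical axis (not along the pixel's ray), 0 where there is no reading.
- camera_params(name): a dict with "camera_matrix" (3x3 intrinsics, pixels), "k1" (the pictures are not rectified: a ray, as slopes to the right and down, at radius r is drawn at 1 + k1 r^2 times it, then the intrinsics apply), "extrinsics" (4x4, takes a point from camera to world coordinates). Camera axes: x right, y down, z forward; pixel columns grow to the right and rows downward; lengths in mm; the calibration is good to about 2 mm. A picture is of the moment at which its call begins: read the wrist's pose just before it. camera_params takes no time and is no camera call; for the wrist camera it gives the pose at the moment of the call.
- finish_job(): hands the job in; it is judged then, once.
The state is a dict: "clock": time; "qpos": joint angles; "qd": joint speeds; "tau": joint torques, N m; "eef_pos": TCP position; "tool_rot": TCP orientation; "force": force on the tool from outside, world axes, zero at the start; "torque": the same for the moment, N m; "width": finger opening in mm; "gripper_force": force on a finger pad.
Only numpy, scipy, OpenCV 4.12 (cv2) and the standard library are available. Lean on these libraries where they do the work, as an engineer would, in place of code of your own. Each camera call takes 0.05 s, during which the arm holds its last target. There are 200 camera calls.

## Task

Take the scoop with the blue grip, which stands in the black bin with the yellow bottle caps, scoop up both yellow caps with it and tip them into the open cardboard carton, never touching the caps with the gripper fingers. Then stand the scoop upright on the floor of its own bin again and let go of it.

Things in the scene. Friction and masses are not known exactly. Their poses are not given: they have to be found in the camera images.
- scoop: Loose 140 g scoop. Pan 95 mm long (x), 80 wide (y), floor 2, sides 36 high from x=-32 on, back 47. Blue upright grip 22 (x) by 26 (y) mm, axis at x=38, z=38 to 136: grasp at z=110. Origin: mid underside. Open mouth and lip at x=-47.5. Stands lengthwise in a fixed black bin (inside 220 by 98 mm, floor 10 thick, walls 6 thick, 60 high), lip 112 (+-4) short of the end wall it faces.
- carton: Open cardboard carton, fixed, 180 mm square outside, 85 high, walls 4, floor 8 thick, flaps folded down outside (looks only). Origin: centre of its underside; x, y along its sides, z up. Between bin and carton there may stand a twin black bin with white caps and a red-gripped twin scoop, 146 high.
- cap1: One of two yellow bottle caps: 28 mm diameter, 18 high, edges chamfered (below 6.5 mm in by 3.75 up), 12 g, loose, slides on the scoop's pan beyond about 20 degrees of tilt; starts flat in the bin, in front of the scoop's mouth; pushed against the end wall it rides up over the lip. Origin: centre of its underside; z along its axis.
- cap2: One of two yellow bottle caps: 28 mm diameter, 18 high, edges chamfered (below 6.5 mm in by 3.75 up), 12 g, loose, slides on the scoop's pan beyond about 20 degrees of tilt; starts flat in the bin, in front of the scoop's mouth; pushed against the end wall it rides up over the lip. Origin: centre of its underside; z along its axis.

How it is judged (in metres and radians):
On the way:
1. at least one yellow cap is carried in the scoop, lifted clear of the bin (((x of cap1 in the frame of scoop between -0.05 and 0.05 m and y of cap1 in the frame of scoop between -0.04 and 0.04 m and z of cap1 in the frame of scoop between -0.002 and 0.06 m and height (world z) of cap1 above 0.075 m and height (world z) of scoop above 0.06 m) or (x of cap2 in the frame of scoop between -0.05 and 0.05 m and y of cap2 in the frame of scoop between -0.04 and 0.04 m and z of cap2 in the frame of scoop between -0.002 and 0.06 m and height (world z) of cap2 above 0.075 m and height (world z) of scoop above 0.06 m))), for 0.2 s.
At the end, for the whole second after the job is handed in: Both yellow caps lie at rest inside the carton (origin within 88 mm of its centre along both sides, below 70 mm), and the scoop stands at rest on the floor of its own bin (underside 6 to 16 mm above the table, within 140 mm of where it began, tilted less than 0.15 rad) (x of cap1 in the frame of carton between -0.088 and 0.088 m and y of cap1 in the frame of carton between -0.088 and 0.088 m and z of cap1 in the frame of carton between 0 and 0.07 m and linear speed of each of cap1, cap2 below 0.03 m/s and x of cap2 in the frame of carton between -0.088 and 0.088 m and y of cap2 in the frame of carton between -0.088 and 0.088 m and z of cap2 in the frame of carton between 0 and 0.07 m and height (world z) of scoop between 0.006 and 0.016 m and distance of scoop from where it was at the start of the episode below 0.14 m and angle between scoop's own z axis and vertical below 0.15 rad and linear speed of scoop below 0.02 m/s); the robot touches nothing.
It fails at once if the gripper fingers touch a yellow cap (contact force between the fingers and cap1 above 0.3 N or contact force between the fingers and cap2 above 0.3 N).
It also fails if it takes over 61 s, if anything falls off the work surface, if the arm or the gripper's body presses on something with over 40 N, if the wrist force passes 120 N, or if a joint passes its speed limit or range.

## Working session

There is one attempt and no reset: what is moved stays moved. The work goes in short steps, Python scripts to look and compute and a tool call to move; the robot and the scene stay as the last step left them, time stands still between calls to the robot, and variables do not carry over. Pictures are saved under pics/ and viewed, at most 10 in all, crops included, and the job is handed in when it is done.

Besides the shell and the picture viewer there is one more tool, called after ">>>" by a JSON object that holds its "name" and its "arguments". arm_command: Moves the arm, as the interface text tells. Its arguments: {"type":"object","properties":{"deltas":{"type":"array"}},"required":["deltas"]}

```bash
mkdir -p pics
cat > h.py <<'E'
import numpy as np,cv2
from cell import *
def grab(n):
    P=camera_params(n); im,d=get_image(n); return im,d,P
def world(P,d,us,vs):
    K=np.array(P["camera_matrix"],float);E=np.array(P["extrinsics"],float)
    us=np.atleast_1d(us);vs=np.atleast_1d(vs)
    pts=np.stack([us,vs],-1).astype(float)
    x=(pts[:,0]-K[0,2])/K[0,0];y=(pts[:,1]-K[1,2])/K[1,1]
    rd=np.hypot(x,y);r=rd.copy()
    for _ in range(20): r=rd/(1+P["k1"]*r*r)
    s=np.where(rd>0,r/np.maximum(rd,1e-9),1)
    z=d[vs.astype(int),us.astype(int)]
    c=np.stack([x*s*z,y*s*z,z,np.ones_like(z)])
    return (E@c)[:3].T
def cloud(P,d):
    v,u=np.mgrid[0:480,0:640]
    return world(P,d,u.ravel(),v.ravel()).reshape(480,640,3)
E
python3 - <<'E'
from h import *
s=read_state();print(s)
for n in("top","side"):
    im,d,P=grab(n);cv2.imwrite(f"pics/{n}.png",im[...,::-1]);np.savez(f"{n}.npz",im=im,d=d)
    W=cloud(P,d);h=cv2.cvtColor(im,cv2.COLOR_RGB2HSV)
    print(n,np.array(P["extrinsics"]).round(2).tolist(),P["camera_matrix"])
    for c,lo,hi in(("blue",(100,120,40),(130,255,255)),("yellow",(22,120,80),(35,255,255))):
        m=cv2.inRange(h,lo,hi);k,l,st,ce=cv2.connectedComponentsWithStats(m)
        for i in range(1,k):
            if st[i,4]>20:
                p=W[(l==i)&(d>0)];print(c,st[i],ce[i].round(),np.median(p,0).round(1),p.min(0).round(),p.max(0).round())
E
```

```text
{'clock': 0.0, 'qpos': array([ 1.06619506,  0.62931298,  0.03844757,  1.51837311, -0.02701762,
        0.99628215, -0.02000195]), 'qd': array([-1.11863536e-03,  1.55258206e-04, -1.31782389e-03, -4.61475924e-04,
        4.41559436e-04, -4.91957331e-05, -5.59494802e-04]), 'tau': array([-7.70268307e-04, -5.63392103e+01,  1.22562166e+00, -1.93446583e+01,
        1.09174498e-02,  1.06605070e-02,  1.07577119e-05]), 'eef_pos': array([ 275.92053283, -587.84642188,  230.40902629]), 'tool_rot': array([-3.13973509e+00,  1.13544861e-05,  4.38785082e-01]), 'force': array([0.63690743, 1.10346635, 0.39303633]), 'torque': array([-0.00538135, -0.04579674, -0.03609035]), 'gripper_force': 0.0, 'width': 85.93256647314104}
top [[-0.01, -1.0, 0.07, 415.49], [-1.0, 0.01, 0.03, -19.53], [-0.03, -0.07, -1.0, 998.59], [0.0, 0.0, 0.0, 1.0]] [[512.76041971   0.         325.96034619]
 [  0.         512.76041971 242.44588799]
 [  0.           0.           1.        ]]
blue [143 172  15  12 172] [150. 177.] [594.6 307.4 144.9] [584. 294. 139.] [604. 321. 149.]
yellow [ 100   83   40   43 1159] [119. 104.] [778.7 4
[... 346 characters left out ...]
1.0]] [[553.42864738   0.         311.9345316 ]
 [  0.         553.42864738 240.57863537]
 [  0.           0.           1.        ]]
blue [186 351  17  17 186] [194. 359.] [594.  311.4 146.2] [585. 299. 143.] [604. 322. 151.]
yellow [312 402  13  11  51] [317. 407.] [422.3 287.4  28.8] [412. 277.  25.] [430. 294.  31.]
yellow [268 423  12  13  58] [274. 430.] [476.1 339.1  28.1] [468. 328.  26.] [484. 349.  32.]
yellow [ 58 430  19  18  89] [ 67. 438.] [784.6 444.3  15.4] [768. 432.  12.] [799. 455.  21.]
yellow [ 51 439   7  16  37] [ 54. 446.] [800.5 461.6  15.3] [793. 451.  12.] [807. 473.  19.]
yellow [ 75 440  14  13  50] [ 82. 445.] [754.8 445.6  15.5] [745. 438.  13.] [768. 454.  18.]
```

View pics/top.png

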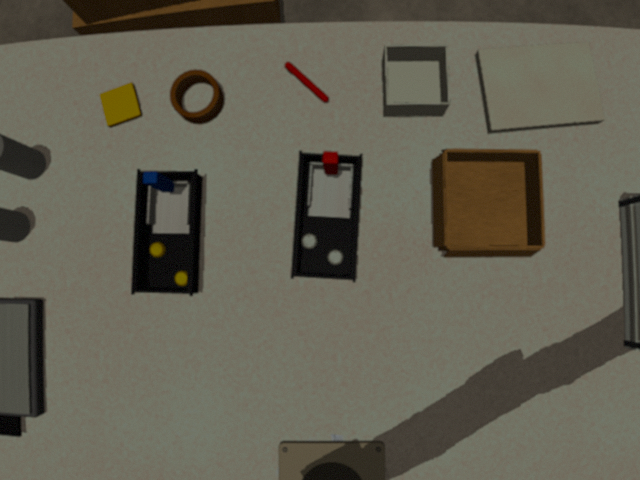

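View pics/side.png

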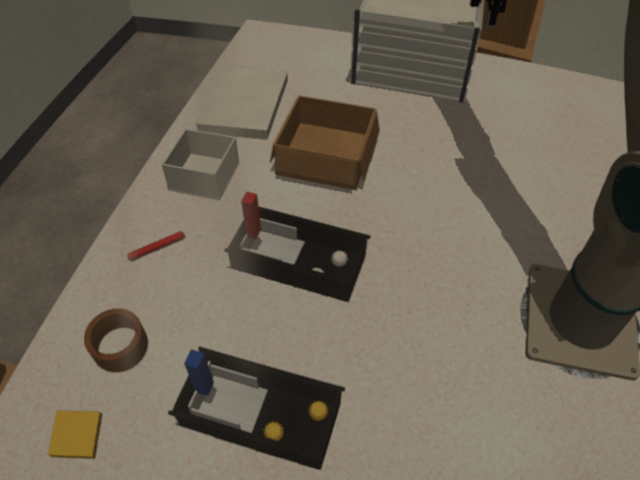

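The top view shows the yellow-cap bin around (167,232), with its lip facing the robot (−x), the grip at (150,177) and the caps at (156,249) and (181,278). The carton is at (490,202) and the red twin bin sits between them. The side view agrees.

Next I'll fit the bin, the carton and the grip top.

Run:
```python
from h import *
for n in("top","side"):
    f=np.load(n+".npz");im,d=f["im"],f["d"];P=camera_params(n);W=cloud(P,d)
    X,Y,Z=W[...,0],W[...,1],W[...,2];ok=d>0
    def box(name,m):
        r=cv2.minAreaRect(W[m][:,:2].astype(np.float32));print(n,name,m.sum(),np.round(r[0],1),np.round(r[1],1),round(r[2],2),np.median(W[m][:,2]).round(1))
    box("bin",ok&(Z>52)&(Z<68)&(X>370)&(X<650)&(Y>230)&(Y<400))
    box("twin",ok&(Z>52)&(Z<68)&(X>370)&(X<650)&(Y>-80)&(Y<100))
    box("carton",ok&(Z>78)&(Z<92)&(X>380)&(X<680)&(Y>-480)&(Y<-200))
    box("grip",ok&(Z>138)&(Z<154)&(X>550)&(X<630)&(Y>270)&(Y<350))
    m=ok&(np.abs(X-540)<60)&(np.abs(Y-309)<45)&(Z>6)&(Z<18)&(im.max(-1)>90);box("pan",m)
    m=ok&(np.abs(X-500)<50)&(np.abs(Y+343)<50);print("carton floor z",np.median(Z[m]))
```

```text
top bin 1979 [509.1 311.7] [121.5 239.9] 88.41 58.9
top twin 1825 [534.2   4.5] [119.1 239.5] 85.93 59.4
top carton 1657 [ 559.  -301.2] [189.1 188.1] 89.33 83.0
top grip 192 [595.2 307.9] [22.1 26.9] 0.02 144.7
top pan 1232 [552.9 316.1] [88.5 73. ] 4.34 11.4
carton floor z 9.391184125756808
side bin 3160 [509.6 312.8] [121.2 240.9] 88.31 59.7
side twin 2086 [532.5   4.7] [123.9 235. ] 85.7 59.4
side carton 1126 [ 557.8 -299.1] [190.6 187.5] 89.05 82.8
side grip 291 [595.6 309.9] [26.3 22.6] 85.97 145.7
side pan 2067 [555.2 308. ] [75.4 90.4] 88.69 12.1
carton floor z 28.2815149884359
```

>>> {"name": "arm_command", "arguments": {"deltas": [{"dx": 0.04,"dy": 0.11,"dz": 0.02,"yaw": -3,"jaw": 1},{"dx": 0.08,"dy": 0.22,"dz": 0.03,"yaw": -7,"jaw": 1},{"dx": 0.16,"dy": 0.45,"dz": 0.03,"yaw": -13,"jaw": 1},{"dx": 0.16,"dy": 0.45,"dz": 0.03,"yaw": -13,"jaw": 1},{"dx": 0.16,"dy": 0.45,"dz": 0.03,"yaw": -13,"jaw": 1},{"dx": 0.16,"dy": 0.45,"dz": 0.03,"yaw": -13,"jaw": 1},{"dx": 0.16,"dy": 0.45,"dz": 0.03,"yaw": -13,"jaw": 1},{"dx": 0.16,"dy": 0.45,"dz": 0.03,"yaw": -13,"jaw": 1},{"dx": 0.16,"dy": 0.45,"dz": 0.03,"yaw": -13,"jaw": 1},{"dx": 0.32,"dy": 0.896,"dz": 0.03,"yaw": -27,"jaw": 1},{"dx": 0.32,"dy": 0.896,"dz": 0.03,"yaw": -27,"jaw": 1},{"dx": 0.32,"dy": 0.896,"dz": 0.03,"yaw": -27,"jaw": 1},{"dx": 0.32,"dy": 0.896,"dz": 0.03,"yaw": -27,"jaw": 1},{"dx": 0.32,"dy": 0.896,"dz": 0.03,"yaw": -27,"jaw": 1},{"dx": 0.32,"dy": 0.896,"dz": 0.03,"yaw": -27,"jaw": 1},{"dx": 0.32,"dy": 0.896,"dz": 0.03,"yaw": -27,"jaw": 1},{"dx": 0.32,"dy": 0.896,"dz": 0.03,"yaw": -27,"jaw": 1},{"dx": 0.32,"dy": 0.896,"dz": 0.03,"yaw": -27,"jaw": 1},{"dx": 0.32,"dy": 0.896,"dz": 0.03,"yaw": -27,"jaw": 1},{"dx": 0.32,"dy": 0.896,"dz": 0.03,"yaw": -27,"jaw": 1}]}}

```text
clock: 2.1
eef_pos: [595.3, 315.8, 259.9]
tool_rot: [-3.137, 0.001, -0.024]
force: [-0.9, 0.3, -0.2]
width: 85.4
gripper_force: 0.0
```

>>> {"name": "arm_command", "arguments": {"deltas": [{"jaw": 1},{"jaw": 1},{"jaw": 1}]}}

```text
invalid input at $.deltas[0]: expected keys dx, dy, dz, yaw, jaw
```

Run:
```python
from h import *
s=read_state();print(s["eef_pos"],s["tool_rot"])
im,d,P=grab("wrist");cv2.imwrite("pics/w1.png",im[...,::-1])
W=cloud(P,d);X,Y,Z=[W[...,i] for i in range(3)];ok=d>0
h=cv2.cvtColor(im,cv2.COLOR_RGB2HSV);m=ok&(cv2.inRange(h,(100,120,30),(130,255,255))>0)&(Z>140)&(Z<152)
if m.sum():print("grip",m.sum(),cv2.minAreaRect(W[m][:,:2].astype(np.float32)),np.median(Z[m]))
m=ok&(cv2.inRange(h,(18,120,60),(35,255,255))>0);k,l,st,ce=cv2.connectedComponentsWithStats(m.astype(np.uint8))
for i in range(1,k):
    if st[i,4]>50:p=W[l==i];print("cap",st[i],np.median(p,0),p.min(0),p.max(0))
```

```text
[595.25445904 315.80123529 259.93547614] [-3.13680825e+00  1.19508415e-03 -2.44627312e-02]
grip 767 ((597.5167846679688, 308.23602294921875), (22.079811096191406, 19.245723724365234), 89.6454086303711) 146.40303430367464
cap [ 151    0   94   63 4116] [766.06819135 429.39686954  15.40359965] [733.83690368 384.42350858   5.09416912] [791.01752219 471.03015824  18.9616333 ]
cap [289 289  28  28 607] [480.68912213 336.76061126  27.36372994] [454.07743984 322.2781398    8.5636647 ] [492.59173181 353.65242476  31.02278128]
cap [335 331  27  28 570] [425.29093517 286.57103854  27.22889574] [397.65676352 269.47167805   8.4308088 ] [437.4951948  301.26533658  31.16458324]
```

View pics/w1.png

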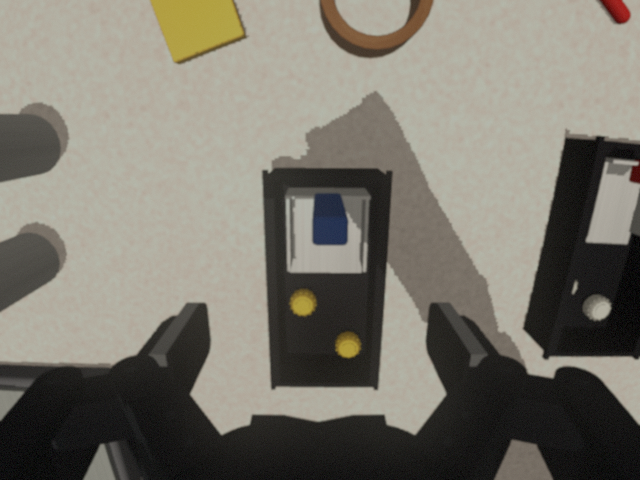

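The wrist view shows the grip top at (329,220) and the caps at (302,303) and (348,345), which matches the top-view fit.

>>> {"name": "arm_command", "arguments": {"deltas": [{"dx": 0,"dy": 0,"dz": 0,"yaw": 0,"jaw": 1},{"dx": 0,"dy": 0,"dz": 0,"yaw": 0,"jaw": 1},{"dx": 0,"dy": 0,"dz": 0,"yaw": 0,"jaw": 1}]}}

```text
clock: 2.45
eef_pos: [596.4, 305.2, 261.6]
tool_rot: [3.14, -0.0, -0.035]
force: [-0.4, -0.0, -0.7]
width: 85.3
gripper_force: 0.0
```

>>> {"name": "arm_command", "arguments": {"deltas": [{"dx": 0,"dy": 0.001,"dz": -0.03,"yaw": 0,"jaw": 1},{"dx": 0,"dy": 0.001,"dz": -0.06,"yaw": 0,"jaw": 1},{"dx": 0,"dy": 0.001,"dz": -0.09,"yaw": 0,"jaw": 1},{"dx": 0,"dy": 0.001,"dz": -0.12,"yaw": 0,"jaw": 1},{"dx": 0,"dy": 0.001,"dz": -0.14,"yaw": 0,"jaw": 1},{"dx": 0,"dy": 0.001,"dz": -0.155,"yaw": 0,"jaw": 1},{"dx": 0,"dy": 0.001,"dz": -0.16,"yaw": 0,"jaw": 1},{"dx": 0,"dy": 0.001,"dz": -0.16,"yaw": 0,"jaw": 1},{"dx": 0,"dy": 0.001,"dz": -0.16,"yaw": 0,"jaw": 1},{"dx": 0,"dy": 0.001,"dz": -0.16,"yaw": 0,"jaw": 1}]}}

```text
clock: 3.45
eef_pos: [597.0, 309.0, 102.7]
tool_rot: [-3.14, -0.002, -0.033]
force: [0.2, 0.5, 0.3]
width: 85.4
gripper_force: 0.0
```

>>> {"name": "arm_command", "arguments": {"deltas": [{"dx": 0,"dy": 0,"dz": 0,"yaw": 0,"jaw": 0.5},{"dx": 0,"dy": 0,"dz": 0,"yaw": 0,"jaw": 0.4},{"dx": 0,"dy": 0,"dz": 0,"yaw": 0,"jaw": 0.2},{"dx": 0,"dy": 0,"dz": 0,"yaw": 0,"jaw": 0},{"dx": 0,"dy": 0,"dz": 0,"yaw": 0,"jaw": 0},{"dx": 0,"dy": 0,"dz": 0,"yaw": 0,"jaw": 0},{"dx": 0,"dy": 0,"dz": 0,"yaw": 0,"jaw": 0},{"dx": 0,"dy": 0,"dz": 0,"yaw": 0,"jaw": 0},{"dx": 0,"dy": 0,"dz": 0,"yaw": 0,"jaw": 0}]}}

```text
clock: 4.35
eef_pos: [596.3, 308.6, 101.5]
tool_rot: [-3.141, -0.0, -0.033]
force: [-1.0, -1.0, 2.7]
width: 24.9
gripper_force: 60.3
```

>>> {"name": "arm_command", "arguments": {"deltas": [{"dx": -0.004,"dy": 0,"dz": -0.001,"yaw": 0,"jaw": 0},{"dx": -0.01,"dy": 0,"dz": -0.001,"yaw": 0,"jaw": 0},{"dx": -0.016,"dy": 0.0005,"dz": -0.001,"yaw": 0,"jaw": 0},{"dx": -0.022,"dy": 0.0005,"dz": -0.001,"yaw": 0,"jaw": 0},{"dx": -0.028,"dy": 0.001,"dz": -0.001,"yaw": 0,"jaw": 0},{"dx": -0.034,"dy": 0.001,"dz": -0.001,"yaw": 0,"jaw": 0},{"dx": -0.04,"dy": 0.001,"dz": -0.001,"yaw": 0,"jaw": 0},{"dx": -0.046,"dy": 0.0015,"dz": -0.001,"yaw": 0,"jaw": 0},{"dx": -0.052,"dy": 0.0015,"dz": -0.001,"yaw": 0,"jaw": 0},{"dx": -0.058,"dy": 0.0015,"dz": -0.001,"yaw": 0,"jaw": 0},{"dx": -0.064,"dy": 0.002,"dz": -0.001,"yaw": 0,"jaw": 0},{"dx": -0.068,"dy": 0.002,"dz": -0.001,"yaw": 0,"jaw": 0},{"dx": -0.072,"dy": 0.002,"dz": -0.001,"yaw": 0,"jaw": 0},{"dx": -0.076,"dy": 0.0025,"dz": -0.001,"yaw": 0,"jaw": 0},{"dx": -0.08,"dy": 0.0025,"dz": -0.001,"yaw": 0,"jaw": 0},{"dx": -0.084,"dy": 0.0025,"dz": -0.001,"yaw": 0,"jaw": 0},{"dx": -0.088,"dy": 0.003,"dz": -0.001,"yaw": 0,"jaw": 0},{"dx": -0.092,"dy": 0.003,"dz": -0.001,"yaw": 0,"jaw": 0},{"dx": -0.096,"dy": 0.003,"dz": -0.001,"yaw": 0,"jaw": 0},{"dx": -0.1,"dy": 0.003,"dz": -0.001,"yaw": 0,"jaw": 0}]}}

```text
clock: 6.35
eef_pos: [497.6, 312.2, 101.3]
tool_rot: [-3.14, -0.003, -0.033]
force: [1.9, 0.0, 6.2]
width: 25.3
gripper_force: 60.9
```

Run:
```python
from h import *
for n in("top","side"):
    im,d,P=grab(n);W=cloud(P,d);a=im[220:340,90:250] if n=="top" else im[340:470,180:360]
    cv2.imwrite(f"pics/s_{n}.png",cv2.resize(a,None,fx=4,fy=4)[...,::-1])
    m=(d>0)&(cv2.inRange(cv2.cvtColor(im,cv2.COLOR_RGB2HSV),(18,120,60),(35,255,255))>0)
    k,l,st,ce=cv2.connectedComponentsWithStats(m.astype(np.uint8))
    for i in range(1,k):
        if st[i,4]>10:p=W[l==i];print(n,st[i],np.median(p,0).round(1))
```

```text
top [ 100   83   41   44 1217] [777.9 428.1  13.9]
top [148 275  14  14 160] [413.2 337.8  28.8]
top [174 276  13  14 151] [411.2 286.3  28.7]
side [315 401  18  21 276] [411.8 291.2  29.6]
side [  48  411   53   47 2118] [776.3 433.4  14.9]
side [305 434  18  19 267] [412.8 343.1  29.7]
```

>>> {"name": "arm_command", "arguments": {"deltas": [{"dx": -0.003,"dy": 0,"dz": 0,"yaw": 0,"jaw": 0},{"dx": -0.006,"dy": 0,"dz": 0,"yaw": 0,"jaw": 0},{"dx": -0.009,"dy": 0,"dz": 0,"yaw": 0,"jaw": 0},{"dx": -0.011,"dy": 0,"dz": 0,"yaw": 0,"jaw": 0},{"dx": -0.012,"dy": 0,"dz": 0,"yaw": 0,"jaw": 0},{"dx": -0.013,"dy": 0,"dz": 0,"yaw": 0,"jaw": 0},{"dx": -0.013,"dy": 0,"dz": 0,"yaw": 0,"jaw": 0}]}}

```text
clock: 7.15
eef_pos: [485.0, 312.2, 101.4]
tool_rot: [-3.14, -0.004, -0.033]
force: [3.2, -0.5, 4.6]
width: 25.5
gripper_force: 60.9
```

```bash
cat > look.py <<'E'
from h import *
import sys
for n in("top","side"):
    im,d,P=grab(n);W=cloud(P,d)
    np.savez(n+".npz",im=im,d=d)
    h=cv2.cvtColor(im,cv2.COLOR_RGB2HSV)
    for c,lo,hi in(("cap",(18,120,60),(35,255,255)),("blue",(100,120,30),(130,255,255))):
        m=(d>0)&(cv2.inRange(h,lo,hi)>0)
        k,l,st,ce=cv2.connectedComponentsWithStats(m.astype(np.uint8))
        for i in range(1,k):
            if st[i,4]>10:
                p=W[l==i]
                if abs(np.median(p,0)[0]-777)>25:print(n,c,st[i],np.median(p,0).round(1))
E
python3 look.py
```

```text
top cap [149 275  14  14 162] [413.2 336.4  28.6]
top cap [172 276  14  14 141] [411.2 290.6  29. ]
side cap [314 405  18  19 266] [411.8 295.8  29.9]
side cap [305 433  18  20 242] [411.8 340.8  29.7]
side blue [267 382  14  34 121] [473.8 322.2  84. ]
```

>>> {"name": "arm_command", "arguments": {"deltas": [{"dx": -0.001,"dy": 0,"dz": 0,"yaw": 0,"jaw": 0},{"dx": -0.002,"dy": 0,"dz": 0,"yaw": 0,"jaw": 0},{"dx": -0.003,"dy": 0,"dz": 0,"yaw": 0,"jaw": 0},{"dx": -0.003,"dy": 0,"dz": 0,"yaw": 0,"jaw": 0}]}}

```text
clock: 7.65
eef_pos: [484.2, 312.2, 102.0]
tool_rot: [-3.138, -0.008, -0.033]
force: [5.4, -1.2, 6.1]
width: 25.2
gripper_force: 60.9
```

>>> {"name": "arm_command", "arguments": {"deltas": [{"dx": 0.001,"dy": 0,"dz": 0.001,"yaw": 0,"jaw": 0},{"dx": 0.003,"dy": 0,"dz": 0.002,"yaw": 0,"jaw": 0},{"dx": 0.005,"dy": 0,"dz": 0.003,"yaw": 0,"jaw": 0},{"dx": 0.006,"dy": 0,"dz": 0.005,"yaw": 0,"jaw": 0},{"dx": 0.006,"dy": 0,"dz": 0.008,"yaw": 0,"jaw": 0},{"dx": 0.006,"dy": 0,"dz": 0.012,"yaw": 0,"jaw": 0},{"dx": 0.006,"dy": 0,"dz": 0.018,"yaw": 0,"jaw": 0},{"dx": 0.006,"dy": 0,"dz": 0.024,"yaw": 0,"jaw": 0},{"dx": 0.006,"dy": 0,"dz": 0.03,"yaw": 0,"jaw": 0},{"dx": 0.006,"dy": 0,"dz": 0.036,"yaw": 0,"jaw": 0},{"dx": 0.006,"dy": 0,"dz": 0.04,"yaw": 0,"jaw": 0},{"dx": 0.006,"dy": 0,"dz": 0.042,"yaw": 0,"jaw": 0}]}}

```text
clock: 8.85
eef_pos: [486.3, 311.7, 142.9]
tool_rot: [-3.141, -0.001, -0.032]
force: [0.7, 0.1, -1.7]
width: 25.5
gripper_force: 60.0
```

```bash
python3 look.py
python3 - <<'E'
from h import *
im=np.load("side.npz")["im"];cv2.imwrite("pics/lift.png",cv2.resize(im[320:460,190:370],None,fx=4,fy=4)[...,::-1])
E
```

```text
top cap [141 274  16  15 181] [415.2 335.6  70.2]
top cap [165 275  15  15 156] [411.4 290.2  70.7]
side cap [313 393  20  20 304] [412.9 294.6  70.9]
side cap [304 422  20  20 272] [413.  339.6  71.2]
side blue [264 392  11  12  60] [479.4 326.  115.2]
```

View pics/lift.png

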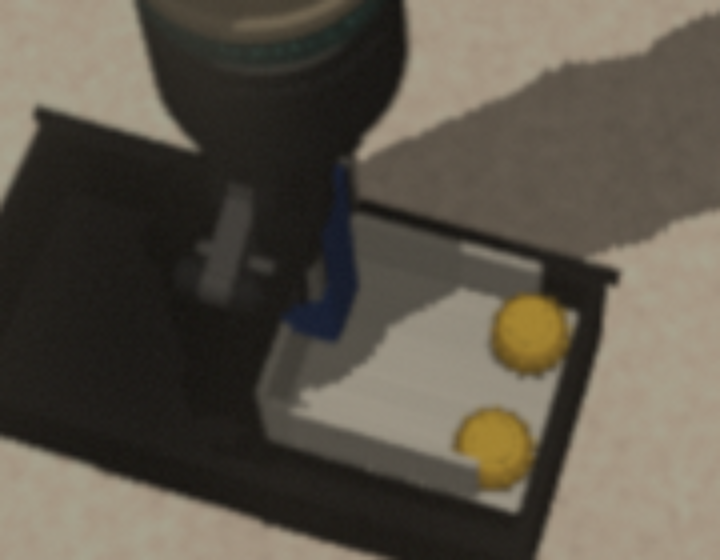

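Both caps sit on the pan near the lip, at (530,335) and (495,448) in the crop. I'll lift and carry gently.

>>> {"name": "arm_command", "arguments": {"deltas": [{"dx": 0,"dy": 0,"dz": 0.004,"yaw": 0,"jaw": 0},{"dx": 0,"dy": 0,"dz": 0.011,"yaw": 0,"jaw": 0},{"dx": 0,"dy": 0,"dz": 0.021,"yaw": 0,"jaw": 0},{"dx": 0,"dy": 0,"dz": 0.034,"yaw": 0,"jaw": 0},{"dx": 0,"dy": 0,"dz": 0.048,"yaw": 0,"jaw": 0},{"dx": 0,"dy": 0,"dz": 0.062,"yaw": 0,"jaw": 0},{"dx": 0,"dy": 0,"dz": 0.076,"yaw": 0,"jaw": 0},{"dx": 0,"dy": 0,"dz": 0.09,"yaw": 0,"jaw": 0},{"dx": 0,"dy": 0,"dz": 0.103,"yaw": 0,"jaw": 0},{"dx": 0,"dy": 0,"dz": 0.113,"yaw": 0,"jaw": 0},{"dx": 0,"dy": 0,"dz": 0.121,"yaw": 0,"jaw": 0},{"dx": 0,"dy": 0,"dz": 0.126,"yaw": 0,"jaw": 0},{"dx": 0,"dy": 0,"dz": 0.128,"yaw": 0,"jaw": 0},{"dx": 0,"dy": 0,"dz": 0.128,"yaw": 0,"jaw": 0}]}}

```text
clock: 10.35
eef_pos: [486.1, 311.5, 270.2]
tool_rot: [3.141, 0.0, -0.032]
force: [0.1, -0.3, -1.6]
width: 25.5
gripper_force: 60.1
```

>>> {"name": "arm_command", "arguments": {"deltas": [{"dx": 0,"dy": -0.002,"dz": 0,"yaw": 0,"jaw": 0},{"dx": 0.001,"dy": -0.006,"dz": 0,"yaw": 0,"jaw": 0},{"dx": 0.002,"dy": -0.012,"dz": 0,"yaw": 0,"jaw": 0},{"dx": 0.003,"dy": -0.02,"dz": 0,"yaw": 0,"jaw": 0},{"dx": 0.004,"dy": -0.03,"dz": 0,"yaw": 0,"jaw": 0},{"dx": 0.006,"dy": -0.042,"dz": 0,"yaw": 0,"jaw": 0},{"dx": 0.008,"dy": -0.056,"dz": 0,"yaw": 0,"jaw": 0},{"dx": 0.01,"dy": -0.072,"dz": 0,"yaw": 0,"jaw": 0},{"dx": 0.013,"dy": -0.088,"dz": 0,"yaw": 0,"jaw": 0},{"dx": 0.016,"dy": -0.104,"dz": 0,"yaw": 0,"jaw": 0},{"dx": 0.019,"dy": -0.12,"dz": 0,"yaw": 0,"jaw": 0},{"dx": 0.022,"dy": -0.136,"dz": 0,"yaw": 0,"jaw": 0},{"dx": 0.025,"dy": -0.152,"dz": 0,"yaw": 0,"jaw": 0},{"dx": 0.028,"dy": -0.168,"dz": 0,"yaw": 0,"jaw": 0},{"dx": 0.031,"dy": -0.184,"dz": 0,"yaw": 0,"jaw": 0},{"dx": 0.034,"dy": -0.2,"dz": 0,"yaw": 0,"jaw": 0},{"dx": 0.037,"dy": -0.216,"dz": 0,"yaw": 0,"jaw": 0},{"dx": 0.04,"dy": -0.232,"dz": 0,"yaw": 0,"jaw": 0},{"dx": 0.043,"dy": -0.248,"dz": 0,"yaw": 0,"jaw": 0},{"dx": 0.046,"dy": -0.264,"dz": 0,"yaw": 0,"jaw": 0}]}}

```text
clock: 12.35
eef_pos: [532.2, 45.8, 270.4]
tool_rot: [3.141, -0.0, -0.033]
force: [0.4, 0.3, -1.6]
width: 25.0
gripper_force: 60.1
```

>>> {"name": "arm_command", "arguments": {"deltas": [{"dx": 0.003,"dy": -0.016,"dz": 0,"yaw": 0,"jaw": 0},{"dx": 0.006,"dy": -0.032,"dz": 0,"yaw": 0,"jaw": 0},{"dx": 0.009,"dy": -0.048,"dz": 0,"yaw": 0,"jaw": 0},{"dx": 0.012,"dy": -0.064,"dz": 0,"yaw": 0,"jaw": 0},{"dx": 0.015,"dy": -0.08,"dz": 0,"yaw": 0,"jaw": 0},{"dx": 0.018,"dy": -0.096,"dz": 0,"yaw": 0,"jaw": 0},{"dx": 0.021,"dy": -0.112,"dz": 0,"yaw": 0,"jaw": 0},{"dx": 0.024,"dy": -0.128,"dz": 0,"yaw": 0,"jaw": 0},{"dx": 0.027,"dy": -0.144,"dz": 0,"yaw": 0,"jaw": 0},{"dx": 0.03,"dy": -0.16,"dz": 0,"yaw": 0,"jaw": 0},{"dx": 0.033,"dy": -0.176,"dz": 0,"yaw": 0,"jaw": 0},{"dx": 0.036,"dy": -0.192,"dz": 0,"yaw": 0,"jaw": 0},{"dx": 0.039,"dy": -0.208,"dz": 0,"yaw": 0,"jaw": 0},{"dx": 0.041,"dy": -0.224,"dz": 0,"yaw": 0,"jaw": 0},{"dx": 0.042,"dy": -0.24,"dz": 0,"yaw": 0,"jaw": 0},{"dx": 0.043,"dy": -0.256,"dz": 0,"yaw": 0,"jaw": 0},{"dx": 0.043,"dy": -0.272,"dz": 0,"yaw": 0,"jaw": 0},{"dx": 0.043,"dy": -0.286,"dz": 0,"yaw": 0,"jaw": 0},{"dx": 0.043,"dy": -0.298,"dz": 0,"yaw": 0,"jaw": 0},{"dx": 0.043,"dy": -0.308,"dz": 0,"yaw": 0,"jaw": 0}]}}

```text
clock: 14.35
eef_pos: [575.0, -261.6, 270.3]
tool_rot: [3.142, 0.0, -0.033]
force: [0.6, -1.0, -1.5]
width: 25.4
gripper_force: 60.0
```

>>> {"name": "arm_command", "arguments": {"deltas": [{"dx": 0,"dy": -0.009,"dz": 0,"yaw": 0,"jaw": 0},{"dx": 0,"dy": -0.017,"dz": 0,"yaw": 0,"jaw": 0},{"dx": 0,"dy": -0.024,"dz": 0,"yaw": 0,"jaw": 0},{"dx": 0,"dy": -0.03,"dz": 0,"yaw": 0,"jaw": 0},{"dx": 0,"dy": -0.035,"dz": 0,"yaw": 0,"jaw": 0},{"dx": 0,"dy": -0.039,"dz": 0,"yaw": 0,"jaw": 0},{"dx": 0,"dy": -0.041,"dz": 0,"yaw": 0,"jaw": 0},{"dx": 0,"dy": -0.041,"dz": 0,"yaw": 0,"jaw": 0},{"dx": 0,"dy": -0.041,"dz": 0,"yaw": 0,"jaw": 0}]}}

```text
clock: 15.25
eef_pos: [575.3, -301.1, 270.3]
tool_rot: [-3.141, -0.0, -0.032]
force: [0.1, 0.2, -2.1]
width: 25.0
gripper_force: 60.0
```

```bash
python3 look.py
```

```text
top cap [494 213  15  17 194] [ 504.2 -275.6  198.3]
top cap [522 214  15  19 213] [ 502.4 -321.8  198.3]
top blue [540 167  10   5  18] [ 564.8 -306.3  312.7]
side cap [349  77  15  26 256] [ 500.3 -308.4  196.6]
side blue [314  26  13  49 278] [ 568.1 -287.9  250.9]
```

>>> {"name": "arm_command", "arguments": {"deltas": [{"dx": 0,"dy": 0,"dz": -0.003,"yaw": 0,"jaw": 0},{"dx": 0,"dy": 0,"dz": -0.009,"yaw": 0,"jaw": 0},{"dx": 0,"dy": 0,"dz": -0.018,"yaw": 0,"jaw": 0},{"dx": 0,"dy": 0,"dz": -0.03,"yaw": 0,"jaw": 0},{"dx": 0,"dy": 0,"dz": -0.043,"yaw": 0,"jaw": 0},{"dx": 0,"dy": 0,"dz": -0.056,"yaw": 0,"jaw": 0},{"dx": 0,"dy": 0,"dz": -0.069,"yaw": 0,"jaw": 0},{"dx": 0,"dy": 0,"dz": -0.082,"yaw": 0,"jaw": 0},{"dx": 0,"dy": 0,"dz": -0.095,"yaw": 0,"jaw": 0},{"dx": 0,"dy": 0,"dz": -0.107,"yaw": 0,"jaw": 0},{"dx": 0,"dy": 0,"dz": -0.118,"yaw": 0,"jaw": 0},{"dx": 0,"dy": 0,"dz": -0.127,"yaw": 0,"jaw": 0},{"dx": 0,"dy": 0,"dz": -0.133,"yaw": 0,"jaw": 0},{"dx": 0,"dy": 0,"dz": -0.136,"yaw": 0,"jaw": 0},{"dx": 0,"dy": 0,"dz": -0.137,"yaw": 0,"jaw": 0},{"dx": 0,"dy": 0,"dz": -0.137,"yaw": 0,"jaw": 0}]}}

```text
clock: 16.95
eef_pos: [575.4, -301.5, 133.6]
tool_rot: [3.141, -0.001, -0.032]
force: [-0.6, 0.6, -2.9]
width: 25.2
gripper_force: 60.0
```

>>> {"name": "arm_command", "arguments": {"deltas": [{"dx": -0.001,"dy": 0,"dz": 0,"yaw": 0,"jaw": 0},{"dx": -0.003,"dy": 0,"dz": 0,"yaw": 0,"jaw": 0},{"dx": -0.006,"dy": 0,"dz": 0,"yaw": 0,"jaw": 0},{"dx": -0.009,"dy": 0,"dz": 0,"yaw": 0,"jaw": 0},{"dx": -0.012,"dy": 0,"dz": 0,"yaw": 0,"jaw": 0},{"dx": -0.015,"dy": 0,"dz": 0,"yaw": 0,"jaw": 0},{"dx": -0.018,"dy": 0,"dz": 0,"yaw": 0,"jaw": 0},{"dx": -0.021,"dy": 0,"dz": 0.002,"yaw": 0,"jaw": 0},{"dx": -0.024,"dy": 0,"dz": 0.004,"yaw": 0,"jaw": 0}]}}

```text
clock: 17.85
eef_pos: [553.1, -301.4, 138.1]
tool_rot: [3.141, -0.004, -0.032]
force: [5.4, -0.3, -1.8]
width: 25.2
gripper_force: 59.9
```

>>> {"name": "arm_command", "arguments": {"deltas": [{"dx": -0.005,"dy": 0,"dz": 0.003,"yaw": 0,"jaw": 0},{"dx": -0.01,"dy": 0,"dz": 0.006,"yaw": 0,"jaw": 0},{"dx": -0.015,"dy": 0,"dz": 0.009,"yaw": 0,"jaw": 0},{"dx": -0.02,"dy": 0,"dz": 0.012,"yaw": 0,"jaw": 0},{"dx": -0.025,"dy": 0,"dz": 0.014,"yaw": 0,"jaw": 0},{"dx": -0.03,"dy": 0,"dz": 0.016,"yaw": 0,"jaw": 0},{"dx": -0.036,"dy": 0,"dz": 0.018,"yaw": 0,"jaw": 0},{"dx": -0.036,"dy": 0,"dz": 0.018,"yaw": 0,"jaw": 0}]}}

```text
clock: 18.65
eef_pos: [514.1, -301.5, 155.6]
tool_rot: [-3.141, 0.001, -0.033]
force: [3.1, 0.9, -0.6]
width: 25.3
gripper_force: 59.2
```

```bash
python3 look.py
python3 - <<'E'
from h import *
im=np.load("side.npz")["im"];cv2.imwrite("pics/tip.png",cv2.resize(im[40:200,240:440],None,fx=4,fy=3.7)[:592,...,::-1])
E
```

```text
top cap [475 232  12  14 138] [ 486.4 -277.7   67.1]
top cap [498 232  14  14 143] [ 485.7 -322.5   67. ]
top blue [497 201   7   5  19] [ 543.  -295.6  132.2]
side cap [354 129  13  13 120] [ 487.1 -313.2   65.4]
side cap [356 142   7  13  34] [ 480.  -266.7   63.6]
side blue [353  84   4  10  19] [ 501.5 -295.1  197. ]
side blue [332 101  14  22 149] [ 531.8 -288.   133.8]
```

View pics/tip.png

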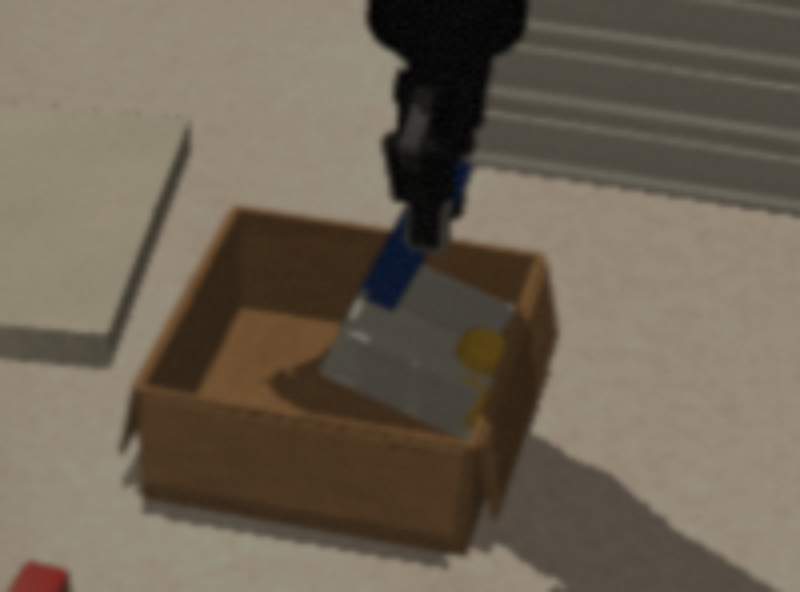

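The scoop pivots about 20° in the pads, and the caps (at (482,348) and (475,400)) rest against the carton wall, inside it. I'll keep tilting.

>>> {"name": "arm_command", "arguments": {"deltas": [{"dx": -0.006,"dy": 0,"dz": 0.002,"yaw": 0,"jaw": 0},{"dx": -0.012,"dy": 0,"dz": 0.003,"yaw": 0,"jaw": 0},{"dx": -0.018,"dy": 0,"dz": 0.004,"yaw": 0,"jaw": 0},{"dx": -0.024,"dy": 0,"dz": 0.005,"yaw": 0,"jaw": 0},{"dx": -0.03,"dy": 0,"dz": 0.006,"yaw": 0,"jaw": 0},{"dx": -0.036,"dy": 0,"dz": 0.006,"yaw": 0,"jaw": 0},{"dx": -0.042,"dy": 0,"dz": 0.006,"yaw": 0,"jaw": 0},{"dx": -0.048,"dy": 0,"dz": 0.006,"yaw": 0,"jaw": 0},{"dx": -0.054,"dy": 0,"dz": 0.006,"yaw": 0,"jaw": 0},{"dx": -0.054,"dy": 0,"dz": 0.006,"yaw": 0,"jaw": 0}]}}

```text
clock: 19.75
eef_pos: [461.1, -301.2, 161.6]
tool_rot: [3.142, -0.001, -0.032]
force: [5.5, 1.1, -1.4]
width: 25.1
gripper_force: 59.5
```

>>> {"name": "arm_command", "arguments": {"deltas": [{"dx": 0.005,"dy": 0,"dz": 0,"yaw": 0,"jaw": 0},{"dx": 0.012,"dy": 0,"dz": 0.001,"yaw": 0,"jaw": 0},{"dx": 0.02,"dy": 0,"dz": 0.002,"yaw": 0,"jaw": 0},{"dx": 0.028,"dy": 0,"dz": 0.003,"yaw": 0,"jaw": 0},{"dx": 0.036,"dy": 0,"dz": 0.004,"yaw": 0,"jaw": 0},{"dx": 0.042,"dy": 0,"dz": 0.005,"yaw": 0,"jaw": 0},{"dx": 0.045,"dy": 0,"dz": 0.005,"yaw": 0,"jaw": 0},{"dx": 0.045,"dy": 0,"dz": 0.005,"yaw": 0,"jaw": 0}]}}

```text
clock: 20.55
eef_pos: [506.6, -301.3, 166.2]
tool_rot: [-3.142, -0.0, -0.032]
force: [-0.2, 0.1, -0.5]
width: 25.4
gripper_force: 59.4
```

```bash
python3 look.py
python3 - <<'E'
from h import *
im=np.load("side.npz")["im"];cv2.imwrite("pics/tip2.png",cv2.resize(im[40:200,240:440],None,fx=4,fy=3.7)[:592,...,::-1])
E
```

```text
top cap [466 239  17   8  93] [ 481.9 -275.5   33.2]
top cap [489 239  17   7  85] [ 481.3 -320.8   33.5]
top blue [499 187  18  20 251] [ 549.9 -298.9  164.5]
top blue [509 228  13   4  35] [ 491.1 -295.8  200.8]
side cap [354 142   9  17  61] [ 485.7 -310.5   33.3]
side blue [358  80   5  13  38] [ 491.9 -291.4  203.1]
side blue [323  89  22  21 251] [ 540.6 -288.3  163.6]
```

View pics/tip2.png

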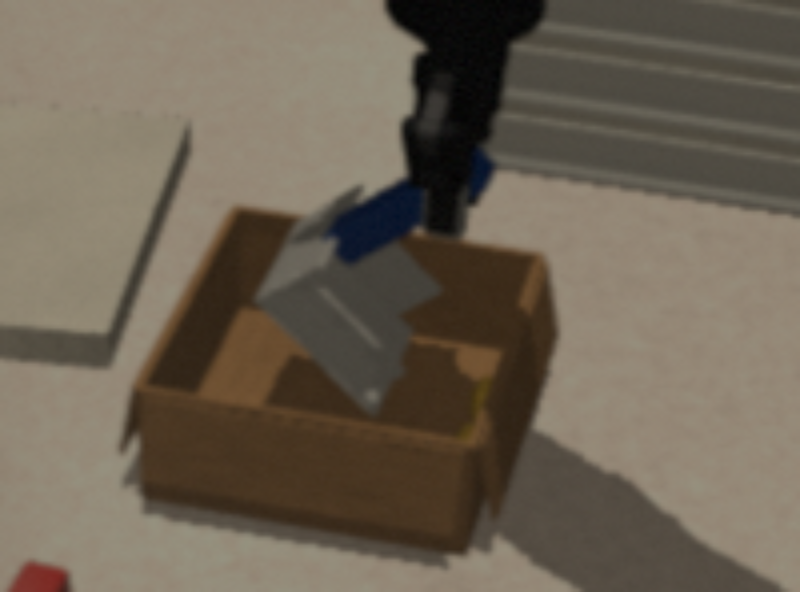

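Both caps are in the carton by the wall near (475,400), and the tilted scoop is empty. I'll right it by pushing its underside and back against the carton's +x wall.

>>> {"name": "arm_command", "arguments": {"deltas": [{"dx": 0.01,"dy": 0,"dz": -0.005,"yaw": 0,"jaw": 0},{"dx": 0.02,"dy": 0,"dz": -0.01,"yaw": 0,"jaw": 0},{"dx": 0.032,"dy": 0,"dz": -0.015,"yaw": 0,"jaw": 0},{"dx": 0.044,"dy": 0,"dz": -0.015,"yaw": 0,"jaw": 0},{"dx": 0.052,"dy": 0,"dz": -0.015,"yaw": 0,"jaw": 0},{"dx": 0.058,"dy": 0,"dz": -0.015,"yaw": 0,"jaw": 0},{"dx": 0.063,"dy": 0,"dz": -0.015,"yaw": 0,"jaw": 0},{"dx": 0.067,"dy": 0,"dz": -0.015,"yaw": 0,"jaw": 0},{"dx": 0.071,"dy": 0,"dz": -0.015,"yaw": 0,"jaw": 0},{"dx": 0.075,"dy": 0,"dz": -0.015,"yaw": 0,"jaw": 0}]}}

```text
clock: 21.65
eef_pos: [571.9, -302.0, 152.2]
tool_rot: [-3.139, 0.018, -0.034]
force: [-25.5, 3.8, 26.0]
width: 25.3
gripper_force: 63.0
```

>>> {"name": "arm_command", "arguments": {"deltas": [{"dx": 0.004,"dy": 0,"dz": 0,"yaw": 0,"jaw": 0},{"dx": 0.008,"dy": 0,"dz": 0,"yaw": 0,"jaw": 0},{"dx": 0.012,"dy": 0,"dz": 0,"yaw": 0,"jaw": 0},{"dx": 0.016,"dy": 0,"dz": 0,"yaw": 0,"jaw": 0},{"dx": 0.02,"dy": 0,"dz": 0,"yaw": 0,"jaw": 0}]}}

```text
clock: 22.15
eef_pos: [586.7, -302.9, 156.4]
tool_rot: [-3.139, 0.026, -0.036]
force: [-36.7, 9.5, 46.6]
width: 25.6
gripper_force: 65.5
```

```bash
python3 look.py
```

```text
top cap [489 237  20  11 147] [ 482.7 -318.8   32. ]
top cap [465 239  18   8 119] [ 482.8 -274.5   32.8]
top blue [495 149  13   6  51] [ 631.9 -296.2  141.4]
top blue [506 174  18  10 127] [ 571.4 -300.9  198. ]
side cap [354 141  10  19  67] [ 484.8 -306.8   33.6]
side blue [317  75   7  15  69] [ 574.  -292.8  198.7]
side blue [290  88  16  22 180] [ 616.6 -289.8  148.9]
```

>>> {"name": "arm_command", "arguments": {"deltas": [{"dx": -0.015,"dy": 0,"dz": 0.005,"yaw": 0,"jaw": 0},{"dx": -0.03,"dy": 0,"dz": 0.02,"yaw": 0,"jaw": 0},{"dx": -0.03,"dy": 0,"dz": 0.04,"yaw": 0,"jaw": 0},{"dx": -0.02,"dy": 0,"dz": 0.04,"yaw": 0,"jaw": 0},{"dx": -0.01,"dy": 0,"dz": 0.04,"yaw": 0,"jaw": 0},{"dx": 0,"dy": 0,"dz": 0.04,"yaw": 0,"jaw": 0},{"dx": 0.006,"dy": 0,"dz": 0.04,"yaw": 0,"jaw": 0},{"dx": 0.012,"dy": 0,"dz": 0.04,"yaw": 0,"jaw": 0},{"dx": 0.018,"dy": 0,"dz": 0.04,"yaw": 0,"jaw": 0},{"dx": 0.024,"dy": 0,"dz": 0.04,"yaw": 0,"jaw": 0},{"dx": 0.03,"dy": 0,"dz": 0.04,"yaw": 0,"jaw": 0}]}}

```text
clock: 23.35
eef_pos: [631.0, -301.5, 191.2]
tool_rot: [-3.142, 0.002, -0.032]
force: [-4.6, -0.1, 1.7]
width: 25.2
gripper_force: 59.4
```

```bash
python3 look.py
```

```text
top cap [465 237  19  10 126] [ 482.9 -273.6   32.7]
top cap [488 237  19  10 147] [ 482.6 -318.    32.3]
top blue [501 119   6   2  11] [ 678.9 -296.9  173.2]
top blue [511 140  19  13 167] [ 614.7 -300.1  233.8]
side cap [354 141  10  19  66] [ 484.9 -307.9   33.5]
side blue [296  57   7  17  78] [ 616.2 -290.8  234.4]
side blue [270  72  15  22 178] [ 659.2 -288.4  182.4]
```

Low force and rotating as planned. I'll continue.

>>> {"name": "arm_command", "arguments": {"deltas": [{"dx": 0.006,"dy": 0,"dz": 0,"yaw": 0,"jaw": 0},{"dx": 0.012,"dy": 0,"dz": 0,"yaw": 0,"jaw": 0},{"dx": 0.018,"dy": 0,"dz": 0,"yaw": 0,"jaw": 0},{"dx": 0.024,"dy": 0,"dz": 0,"yaw": 0,"jaw": 0},{"dx": 0.03,"dy": 0,"dz": -0.002,"yaw": 0,"jaw": 0},{"dx": 0.036,"dy": 0,"dz": -0.004,"yaw": 0,"jaw": 0},{"dx": 0.036,"dy": 0,"dz": -0.004,"yaw": 0,"jaw": 0}]}}

```text
clock: 24.15
eef_pos: [670.0, -302.2, 189.0]
tool_rot: [3.139, -0.005, -0.032]
force: [-1.8, -0.6, 6.7]
width: 25.3
gripper_force: 61.0
```

```bash
python3 look.py
python3 - <<'E'
from h import *
im=np.load("side.npz")["im"];cv2.imwrite("pics/right.png",cv2.resize(im[0:200,200:440],None,fx=3,fy=3)[...,::-1])
E
```

```text
top cap [465 237  20  11 149] [ 483.  -274.3   32.1]
top cap [487 238  21  10 146] [ 482.6 -317.7   32.2]
top blue [509 115  19  11 130] [ 655.8 -301.9  235.4]
side cap [354 141   9  19  68] [ 485.  -308.3   34. ]
side blue [277  55   6  15  62] [ 655.7 -293.2  234.3]
side blue [261  79  12  17 118] [ 685.3 -288.6  167.8]
```

View pics/right.png

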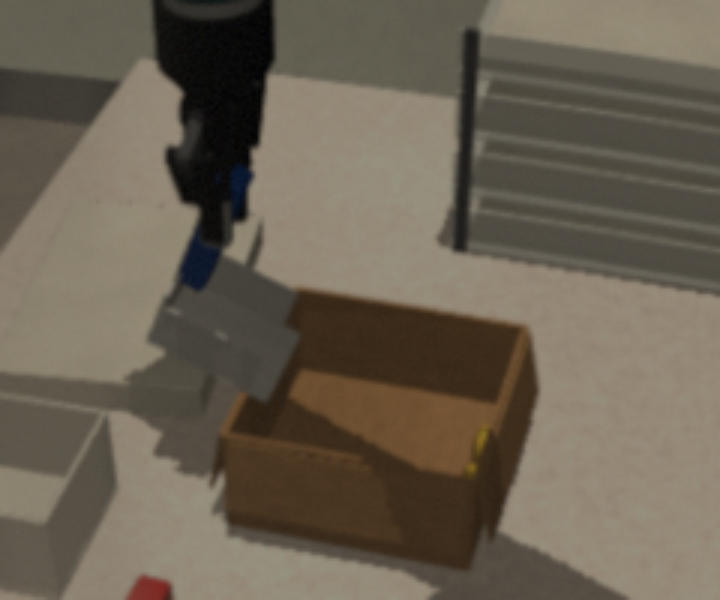

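Tilt is now about 23°. The caps are leaning in the carton, around (480,445) in this crop. Now back to the bin, going over the red scoop.

>>> {"name": "arm_command", "arguments": {"deltas": [{"dx": -0.005,"dy": 0,"dz": 0.005,"yaw": 0,"jaw": 0},{"dx": -0.01,"dy": 0,"dz": 0.02,"yaw": 0,"jaw": 0},{"dx": -0.01,"dy": 0,"dz": 0.045,"yaw": 0,"jaw": 0},{"dx": -0.01,"dy": 0,"dz": 0.07,"yaw": 0,"jaw": 0},{"dx": -0.015,"dy": 0,"dz": 0.09,"yaw": 0,"jaw": 0},{"dx": -0.02,"dy": 0.01,"dz": 0.1,"yaw": 0,"jaw": 0},{"dx": -0.025,"dy": 0.03,"dz": 0.105,"yaw": 0,"jaw": 0},{"dx": -0.03,"dy": 0.06,"dz": 0.105,"yaw": 0,"jaw": 0},{"dx": -0.04,"dy": 0.1,"dz": 0.105,"yaw": 0,"jaw": 0},{"dx": -0.05,"dy": 0.14,"dz": 0.105,"yaw": 0,"jaw": 0},{"dx": -0.06,"dy": 0.18,"dz": 0.105,"yaw": 0,"jaw": 0},{"dx": -0.07,"dy": 0.22,"dz": 0.105,"yaw": 0,"jaw": 0},{"dx": -0.08,"dy": 0.26,"dz": 0.105,"yaw": 0,"jaw": 0},{"dx": -0.09,"dy": 0.3,"dz": 0.105,"yaw": 0,"jaw": 0},{"dx": -0.1,"dy": 0.34,"dz": 0.105,"yaw": 0,"jaw": 0},{"dx": -0.11,"dy": 0.38,"dz": 0.105,"yaw": 0,"jaw": 0},{"dx": -0.12,"dy": 0.42,"dz": 0.105,"yaw": 0,"jaw": 0},{"dx": -0.125,"dy": 0.46,"dz": 0.105,"yaw": 0,"jaw": 0},{"dx": -0.13,"dy": 0.5,"dz": 0.105,"yaw": 0,"jaw": 0},{"dx": -0.133,"dy": 0.535,"dz": 0.105,"yaw": 0,"jaw": 0}]}}

```text
clock: 26.25
eef_pos: [532.5, 236.8, 292.5]
tool_rot: [-3.14, 0.0, -0.03]
force: [-0.0, -0.7, -1.2]
width: 25.7
gripper_force: 59.9
```

>>> {"name": "arm_command", "arguments": {"deltas": [{"dx": 0,"dy": 0.03,"dz": 0,"yaw": 0,"jaw": 0},{"dx": 0,"dy": 0.053,"dz": 0,"yaw": 0,"jaw": 0},{"dx": 0,"dy": 0.068,"dz": 0,"yaw": 0,"jaw": 0},{"dx": 0,"dy": 0.075,"dz": 0,"yaw": 0,"jaw": 0},{"dx": 0,"dy": 0.077,"dz": 0,"yaw": 0,"jaw": 0},{"dx": 0,"dy": 0.077,"dz": 0,"yaw": 0,"jaw": 0},{"dx": 0,"dy": 0.077,"dz": 0,"yaw": 0,"jaw": 0}]}}

```text
clock: 26.95
eef_pos: [534.6, 309.0, 292.4]
tool_rot: [3.141, -0.0, -0.035]
force: [0.1, 0.2, -2.0]
width: 25.6
gripper_force: 59.9
```

```bash
python3 look.py
python3 - <<'E'
from h import *
f=np.load("side.npz");W=cloud(camera_params("side"),f["d"]);im=f["im"]
m=(f["d"]>0)&(W[...,2]>100)&(np.abs(W[...,1]-311)<60)&(W[...,0]>400)&(W[...,0]<620)
p=W[m&(W[...,2]<250)];print(p.min(0),p.max(0),p[p[:,2].argmin()],p[p[:,0].argmax()])
q=p[np.abs(p[:,1]-311)<20]
for z in range(145,250,10):
    s=q[np.abs(q[:,2]-z)<4]
    if len(s):print(z,len(s),s[:,0].min().round(),s[:,0].max().round())
E
```

```text
top cap [465 237  19  11 153] [ 483.2 -274.4   32.3]
top cap [488 237  19  11 149] [ 482.6 -318.5   32.2]
top blue [ 89 203  19   4  56] [518.5 308.1 337.5]
side cap [354 141   9  19  62] [ 485.3 -309.2   33.5]
[493.18503621 269.80614643 181.04430294] [584.06295203 352.85991663 249.97404502] [496.89511619 346.30076949 181.04430294] [584.06295203 348.1090996  218.18222977]
185 277 494.0 514.0
195 468 503.0 540.0
205 483 531.0 562.0
215 314 556.0 582.0
```

>>> {"name": "arm_command", "arguments": {"deltas": [{"dx": 0,"dy": 0,"dz": -0.02,"yaw": 0,"jaw": 0},{"dx": 0,"dy": 0,"dz": -0.045,"yaw": 0,"jaw": 0},{"dx": 0,"dy": 0,"dz": -0.07,"yaw": 0,"jaw": 0},{"dx": 0,"dy": 0,"dz": -0.095,"yaw": 0,"jaw": 0},{"dx": 0,"dy": 0,"dz": -0.12,"yaw": 0,"jaw": 0},{"dx": 0,"dy": 0,"dz": -0.14,"yaw": 0,"jaw": 0},{"dx": 0,"dy": 0,"dz": -0.155,"yaw": 0,"jaw": 0},{"dx": 0,"dy": 0,"dz": -0.165,"yaw": 0,"jaw": 0},{"dx": 0,"dy": 0,"dz": -0.169,"yaw": 0,"jaw": 0},{"dx": 0.006,"dy": 0,"dz": -0.171,"yaw": 0,"jaw": 0},{"dx": 0.012,"dy": 0,"dz": -0.173,"yaw": 0,"jaw": 0},{"dx": 0.018,"dy": 0,"dz": -0.176,"yaw": 0,"jaw": 0},{"dx": 0.023,"dy": 0,"dz": -0.179,"yaw": 0,"jaw": 0},{"dx": 0.028,"dy": -0.001,"dz": -0.182,"yaw": 0,"jaw": 0}]}}

```text
clock: 28.45
eef_pos: [565.1, 310.4, 113.1]
tool_rot: [-3.139, -0.005, -0.033]
force: [1.4, 1.1, 10.7]
width: 25.2
gripper_force: 62.2
```

>>> {"name": "arm_command", "arguments": {"deltas": [{"dx": 0.005,"dy": 0,"dz": -0.003,"yaw": 0,"jaw": 0},{"dx": 0.01,"dy": 0,"dz": -0.006,"yaw": 0,"jaw": 0},{"dx": 0.015,"dy": 0,"dz": -0.009,"yaw": 0,"jaw": 0},{"dx": 0.015,"dy": 0,"dz": -0.009,"yaw": 0,"jaw": 0}]}}

```text
clock: 28.85
eef_pos: [581.4, 310.0, 104.1]
tool_rot: [-3.139, -0.007, -0.034]
force: [1.5, -0.1, 8.9]
width: 25.3
gripper_force: 63.0
```

```bash
python3 look.py
python3 - <<'E'
from h import *
im=np.load("side.npz")["im"];cv2.imwrite("pics/down.png",cv2.resize(im[300:470,170:370],None,fx=3.5,fy=3.5)[...,::-1])
E
```

```text
top cap [465 237  19  12 157] [ 483.  -273.1   32.6]
top cap [488 237  20  11 146] [ 482.6 -317.8   32. ]
side cap [354 141   9  19  66] [ 485.2 -308.9   33.9]
side blue [208 356   5   5  15] [570.5 306.2 154.2]
```

View pics/down.png

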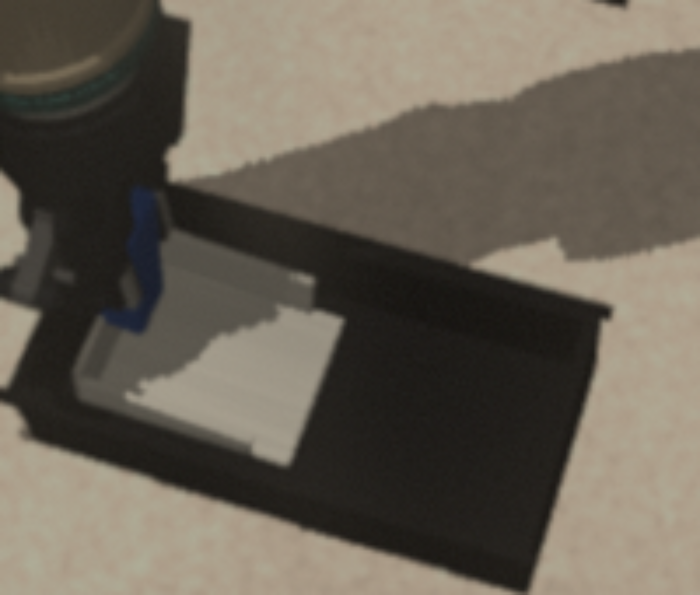

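The scoop lies nearly flat in its bin. I'll press it the last few mm, release and retreat.

>>> {"name": "arm_command", "arguments": {"deltas": [{"dx": 0.003,"dy": 0,"dz": -0.002,"yaw": 0,"jaw": 0},{"dx": 0.005,"dy": 0,"dz": -0.004,"yaw": 0,"jaw": 0},{"dx": 0.005,"dy": 0,"dz": -0.004,"yaw": 0,"jaw": 0.33},{"dx": 0.005,"dy": 0,"dz": -0.004,"yaw": 0,"jaw": 0.4},{"dx": 0.005,"dy": 0,"dz": -0.004,"yaw": 0,"jaw": 0.6},{"dx": 0.005,"dy": 0,"dz": -0.004,"yaw": 0,"jaw": 1},{"dx": 0.005,"dy": 0,"dz": -0.004,"yaw": 0,"jaw": 1},{"dx": 0.005,"dy": 0,"dz": -0.004,"yaw": 0,"jaw": 1},{"dx": 0.005,"dy": 0,"dz": -0.004,"yaw": 0,"jaw": 1}]}}

```text
clock: 29.85
eef_pos: [582.1, 309.6, 97.2]
tool_rot: [3.142, 0.0, -0.032]
force: [-0.0, 0.7, -0.0]
width: 85.6
gripper_force: 0.0
```

>>> {"name": "arm_command", "arguments": {"deltas": [{"dx": 0,"dy": 0,"dz": 0.01,"yaw": 0,"jaw": 1},{"dx": 0,"dy": 0,"dz": 0.03,"yaw": 0,"jaw": 1},{"dx": 0,"dy": 0,"dz": 0.06,"yaw": 0,"jaw": 1},{"dx": 0,"dy": 0,"dz": 0.1,"yaw": 0,"jaw": 1},{"dx": 0,"dy": 0,"dz": 0.14,"yaw": 0,"jaw": 1},{"dx": 0,"dy": 0,"dz": 0.18,"yaw": 0,"jaw": 1},{"dx": 0,"dy": -0.04,"dz": 0.18,"yaw": 0,"jaw": 1},{"dx": 0,"dy": -0.08,"dz": 0.18,"yaw": 0,"jaw": 1},{"dx": 0,"dy": -0.12,"dz": 0.18,"yaw": 0,"jaw": 1},{"dx": 0,"dy": -0.15,"dz": 0.18,"yaw": 0,"jaw": 1},{"dx": 0,"dy": -0.15,"dz": 0.18,"yaw": 0,"jaw": 1},{"dx": 0,"dy": -0.15,"dz": 0.18,"yaw": 0,"jaw": 1},{"dx": 0,"dy": -0.15,"dz": 0.18,"yaw": 0,"jaw": 1}]}}

```text
clock: 31.15
eef_pos: [582.1, 161.3, 277.8]
tool_rot: [-3.14, -0.0, -0.031]
force: [0.0, -0.2, 1.3]
width: 85.5
gripper_force: 0.0
```

```bash
python3 look.py
python3 - <<'E'
from h import *
f=np.load("side.npz");im=f["im"];W=cloud(camera_params("side"),f["d"])
m=(f["d"]>0)&(np.abs(W[...,0]-535)<30)&(np.abs(W[...,1]-311)<25)&(im.max(-1)>60)&(W[...,2]<30);p=W[m]
print(len(p),np.linalg.lstsq(np.c_[p[:,:2]-[535,311],np.ones(len(p))],p[:,2],rcond=None)[0])
t=np.load("top.npz")["im"]
a=cv2.resize(im[300:470,170:370],(400,340));b=cv2.resize(t[130:270,420:560],(340,340))
cv2.imwrite("pics/end.png",np.hstack([a,b])[...,::-1])
E
```

```text
top cap [465 237  19  11 150] [ 483.3 -274.    32.3]
top cap [488 237  18  10 146] [ 482.6 -317.6   32.4]
top blue [168 182   5  12  44] [589.5 297.4  69.4]
side cap [354 141   9  19  61] [ 485.3 -309.7   32.8]
side blue [189 354  18  17 198] [588.4 312.7 145.7]
1128 [2.01201767e-03 1.94722389e-03 1.20975065e+01]
```

View pics/end.png

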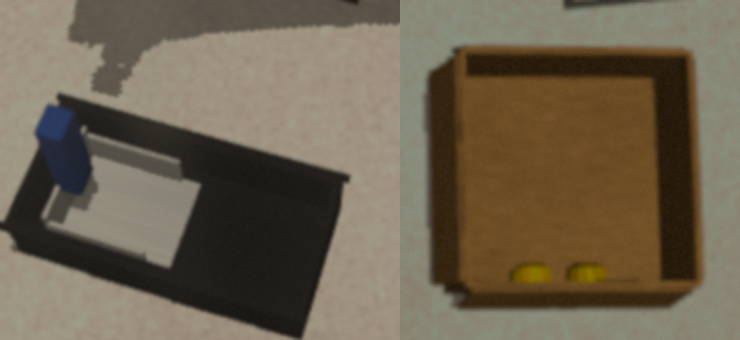

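The scoop stands flat, with its pan surface at z≈12. Both caps are at rest in the carton, at (532,273) and (587,273). Handing in.

```bash
python3 -c "
from cell import *
print(finish_job())"
```

```text
the job is handed in; nothing more can be done
None
```

The job is handed in: both yellow caps are at rest in the carton, leaning on edge against its wall, and the scoop stands upright and released on the floor of its own bin. It took about 31 s of the 61 s allowed, and the judge's verdict was not shown.

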